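# Clear the stacked forming blocks off the jeweller's mat

## Task

Clear the green work mat: take the two stacks of forming blocks apart and set each of the five pieces upright on the cork rest cut to its own outline (square, large round, oblong, hexagonal, small round). Centre each piece on its rest, turned so that its sides run along the sides of the rest, and leave them all there, released and still.

Things in the scene. Friction and masses are not known exactly. Their poses are not given: they have to be found in the camera images.
- steel_block: Square steel bench block, 60 x 60 mm, 24 mm high, about 0.6 kg. x and y point along its sides. At the start it lies at the bottom of one of the two stacks on the green mat (the mat is 3 mm thick; the stacks stand about 130 mm apart). Origin: centre of its underside; z up.
- nylon_block: Large round white nylon block, 60 mm in diameter, 24 mm high, about 0.08 kg. At the start it is the bottom of the other stack. Origin: centre of its underside; z up.
- wood_block: Oblong pale wooden block, 76 mm long (its x) by 34 mm wide (its y), 24 mm high, about 0.05 kg. At the start it lies second from the bottom in either stack. Origin: centre of its underside; z up.
- brass_block: Hexagonal brass block, 40 mm across flats, 24 mm high, about 0.25 kg. Its x axis is square to one pair of flats. At the start it lies second from the bottom in the stack without the wooden block. Origin: centre of its underside; z up.
- stake: Small round steel stake, a plain upright cylinder 28 mm in diameter, 32 mm high, about 0.14 kg. At the start it stands on top of one of the stacks. Origin: centre of its underside; z up.
- rest_square: The square rest, 72 x 72 mm, x and y along its sides, for the steel block. Fixed cork rest 4 mm thick, lying on the bench (its top is 4 mm above its origin). Origin: centre of its underside; z up.
- rest_round: The large round rest, 72 mm in diameter, for the nylon block. Fixed cork rest 4 mm thick, lying on the bench (its top is 4 mm above its origin). Origin: centre of its underside; z up.
- rest_oblong: The oblong rest, 88 mm long (its x) by 46 mm wide (its y), for the wooden block. Fixed cork rest 4 mm thick, lying on the bench (its top is 4 mm above its origin). Origin: centre of its underside; z up.
- rest_hex: The hexagonal rest, 52 mm across flats, its x axis square to one pair of flats, for the brass block. Fixed cork rest 4 mm thick, lying on the bench (its top is 4 mm above its origin). Origin: centre of its underside; z up.
- rest_small: The small round rest, 40 mm in diameter, for the stake. Fixed cork rest 4 mm thick, lying on the bench (its top is 4 mm above its origin). Origin: centre of its underside; z up.

How it is judged:
At the end, for the whole second after the job is handed in: Each piece lies directly on its own rest (underside under 8 mm above the rest's origin), upright (tilt under 0.1 rad), centred within 10 mm, at rest (under 0.02 m/s); the square, oblong and hexagonal pieces match their rests' outlines within 0.22 rad, any symmetric turn counting (horizontal distance between steel_block and rest_square below 0.01 m and z of steel_block in the frame of rest_square below 0.008 m and angle between each of steel_block, nylon_block, wood_block, brass_block, stake's own z axis and vertical below 0.1 rad and linear speed of each of steel_block, nylon_block, wood_block, brass_block, stake below 0.02 m/s and (angle between the x axis of steel_block and the x axis of rest_square, either way round below 0.22 rad or angle between the x axis of steel_block and the y axis of rest_square, either way round below 0.22 rad) and horizontal distance between nylon_block and rest_round below 0.01 m and z of nylon_block in the frame of rest_round below 0.008 m and horizontal distance between wood_block and rest_oblong below 0.01 m and z of wood_block in the frame of rest_oblong below 0.008 m and angle between the x axis of wood_block and the x axis of rest_oblong, either way round below 0.22 rad and horizontal distance between brass_block and rest_hex below 0.01 m and z of brass_block in the frame of rest_hex below 0.008 m and (angle between the x axis of brass_block and the x axis of rest_hex, either way round below 0.22 rad or angle between the x axis of brass_block and the x axis of rest_hex, either way round between 0.827 and 1.267 rad) and horizontal distance between stake and rest_small below 0.01 m and z of stake in the frame of rest_small below 0.008 m); the robot touches nothing.
It also fails if it takes over 120 s, if anything falls off the work surface, if the arm or the gripper's body presses on something with over 40 N, if the wrist force passes 120 N, or if a joint passes its speed limit or range.

## Robot

A 7-joint arm with a two-finger parallel gripper is mounted at the origin on the work surface. World frame = base frame: x ahead of the robot, y to its left, z up, the work surface at z = 0. Lengths are in m, angles in rad, forces in N, time in s.
With the tool pointing down it reaches from about 0.425 to 0.95 m from the base axis. Payload 4.7 kg.
Tool frame: the origin (TCP) lies between the finger pads; the fingertips stand robot.tip_reach ahead of it and the grasp point (between the pads) lies 3 mm ahead of it (robot.tip_reach is the distance from the TCP to the fingertips, in m); z points along the fingers, x is the direction in which the jaws open and shut, and the axes are right-handed (so a half turn about z gives the same grasp; the last joint's range is limited). The gripper opens to 87 mm and grips with 3 to 60 N. Pads are 19 mm wide; open, the fingers measure 117 mm over their backs; the gripper's body (75 mm by 190 mm) begins 51 mm behind the grasp point.
Start: joints at [-1.227, 0.469, -0.049, 1.532, 0.024, 1.141, -0.082], TCP at [0.246, 0.629, 0.245] pointing down, gripper open.
Joint ranges: [-2.59, 2.59], [-0.33, 1.99], [-1.39, 1.29], [0.1, 2.45], [-1.04, 4.18], [0.21, 1.99], [-2.66, 2.66]. Speed limits (rad/s): [2.57, 2.57, 3.14, 3.14, 3.14, 3.14, 3.14].

## Interface

Orientations are given as a rotation vector (axis times angle).
In Python, from workcell import robot gives the robot as it stands.
- The arm moves only by the shell command python3 -m handwheel 'ROWS' [FORCE]. ROWS is JSON, a list of rows, each a list of 7 numbers: the closure, from 0 (fully open) to 1 (shut), then the shift along the tool's x, y, z in cm, then the turn, a rotation vector about the tool's x, y, z in rad. In form: [[jaw, tx, ty, tz, rx, ry, rz], ...]. A call has 1 to 8 rows; each row is the pose to reach, as a shift and turn from the pose commanded when the call began, along the tool's axes at that moment; what a row does not reach only later rows make up. A row lasts 1/12 s, in which the tool goes at most 41.7 mm and 7.16 degrees, less where a joint would pass 70% of its speed; a pose out of reach is approached as far as the arm can. A call with a gripper value outside its range is refused whole. The fingers move at their own pace and stop on an object; FORCE is the grip in N (left out, the last holds). Time passes only in rows, so rows that repeat a pose let the fingers close. It gives the time, the measured TCP pose, the force and the opening at its end, in the units of the state.
- robot.observe(): the state, without advancing time (a new reading comes with each control period).
- robot.get_image(name): name is "scene" or "top"; returns a dict with "img" (400x640x3 uint8, red, green, blue), "range_z" (400x640 float32, m along the optical axis (not along the pixel's ray), 0 where there is no reading), "intrinsics" (3x3 intrinsics, pixels), "xyz" and "rotation" of the camera in the world. Camera axes: x right, y up, looking along -z (the intrinsics and any distortion apply to the point x, -y, -z); pixel columns grow to the right and rows downward; lengths in m; the calibration is good to about 2 mm. A picture is of the moment at which its call begins.
- robot.hand_in(): hands the job in, once; it reports no verdict.
Trained networks look in the newest picture that a camera, given by its name, has taken for a name from the list of things; names that differ only in an ending like _2 or _b are one class to them, and where a whole thing is asked for, a point or a joint stands for the part that bears it (a point fixed in the world has none). Each returns a list of dicts, best first, with "conf" (0 to 1); they miss things now and then, are a little off and sometimes report something else, mostly with a low value. They report only what shows in the picture. A call takes as long as a camera call.
- robot.recognise(camera, name): "point" ([x, y, z] in m, in the coordinates of the camera as it stood for that picture, good to about 4 mm: the middle of the surface that is visible of it).
- robot.tip_of(camera, name): "point" ([x, y, z] in m, in the coordinates of the camera as it stood for that picture, good to about 4 mm: a listed point, or the origin of a listed thing).
The state is a dict: "clock": time; "joint_pos": joint angles; "dq": joint speeds; "tau": joint torques, N m; "tool_pos": TCP position; "ee_rot": TCP orientation; "wrist_force": force on the tool from outside, world axes, zero at the start; "ft_torque": the same for the moment, N m; "grip_width": finger opening in m.
Only numpy, scipy, OpenCV 4.12 (cv2) and the standard library are available. Lean on these libraries where they do the work, as an engineer would, in place of code of your own. Each camera call takes 0.05 s, during which the arm holds its last target.

## Working session

There is one attempt and no reset: what is moved stays moved. The work goes in short steps, Python scripts to look and compute and a shell command to move; the robot and the scene stay as the last step left them, time stands still between calls to the robot, and variables do not carry over. Pictures are saved under pics/ and viewed, and the job is handed in when it is done.

```bash
ls; mkdir -p pics
python3 - <<'E'
from workcell import robot
import cv2,numpy as np
print(robot.tip_reach, robot.observe())
for n in ["scene","top"]:
    d=robot.get_image(n); cv2.imwrite(f"pics/{n}0.png",d["img"][:,:,::-1])
    print(n,d["intrinsics"],d["xyz"],d["rotation"])
E
```

```text
pics
0.022 {'clock': 0.0, 'joint_pos': array([-1.22687132,  0.46943203, -0.04859051,  1.5336603 ,  0.0241123 ,
        1.14099281, -0.08228251]), 'dq': array([-0.00035892,  0.00073839,  0.00074622, -0.00017028, -0.00028423,
       -0.00170418,  0.00030478]), 'tau': array([-5.92315973e-05, -5.07977879e+01, -8.04632669e-02, -2.36154306e+01,
       -6.12695049e-02,  3.79800063e-02,  1.78953019e-04]), 'tool_pos': array([0.24566407, 0.62812758, 0.24351996]), 'ee_rot': array([ 2.59367878e+00,  1.77066579e+00, -2.39740954e-03]), 'wrist_force': array([0.40662434, 0.24906778, 0.18716273]), 'ft_torque': array([-0.02673039,  0.03763212,  0.00154103]), 'grip_width': 0.08665247528857699}
scene [[381.40615846   0.         319.18131702]
 [  0.         381.40615846 200.69800992]
 [  0.           0.           1.        ]] [ 0.89142093 -0.32425882  0.76591639] [0.56013804 0.21921691 0.77598715]
top [[486.6823593    0.         307.96681586]
 [  0.         486.6823593  197.34851957]
 [  0.           0.           1.        ]] [0.4884519  0.02293829 1.26921135] [ 0.03397882 -0.0605096  -1.54456712]
```

View pics/scene0.png

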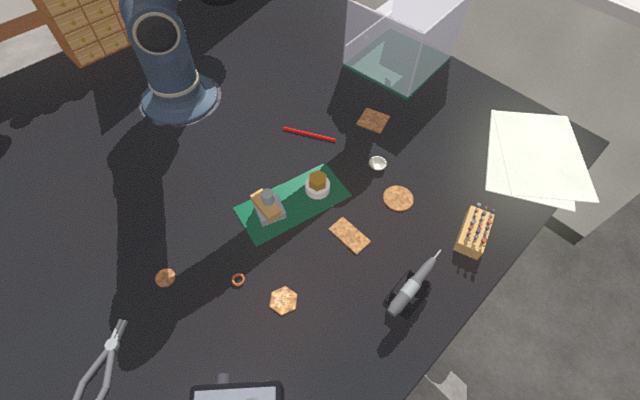

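View pics/top0.png

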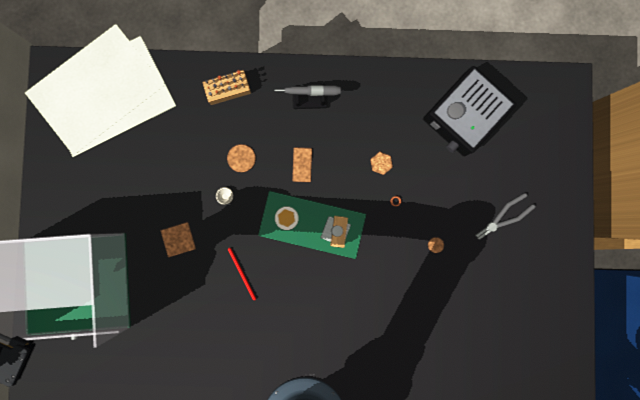

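```bash
cat > h.py <<'E'
from workcell import robot
import cv2,numpy as np
from scipy.spatial.transform import Rotation as R
def cam(n): return robot.get_image(n)
def proj(d,P):
    P=np.atleast_2d(P); c=(P-d["xyz"])@R.from_rotvec(d["rotation"]).as_matrix()
    K=d["intrinsics"]; return np.c_[K[0,0]*c[:,0]/-c[:,2]+K[0,2],K[1,1]*-c[:,1]/-c[:,2]+K[1,2]]
def cloud(d):
    K=d["intrinsics"]; z=d["range_z"]; v,u=np.mgrid[:z.shape[0],:z.shape[1]]
    c=np.stack([(u-K[0,2])/K[0,0]*z,-(v-K[1,2])/K[1,1]*z,-z],-1)
    return c@R.from_rotvec(d["rotation"]).as_matrix().T+d["xyz"]
def toworld(d,p): return R.from_rotvec(d["rotation"]).as_matrix()@np.array(p)+d["xyz"]
def onplane(d,uv,z):
    K=d["intrinsics"];uv=np.atleast_2d(uv)
    r=np.c_[(uv[:,0]-K[0,2])/K[0,0],-(uv[:,1]-K[1,2])/K[1,1],-np.ones(len(uv))]@R.from_rotvec(d["rotation"]).as_matrix().T
    return d["xyz"]+r*((z-d["xyz"][2])/r[:,2])[:,None]
E
python3 - <<'E'
from h import *
for n in ["top","scene"]:
    d=cam(n); print(n,proj(d,[[0,0,0],[.246,.629,.245],[.5,0,0],[.5,.3,0]]).round())
    C=cloud(d); z=d["range_z"]
    print((z==0).mean())
    h=np.where(z>0,C[...,2],0); 
    cv2.imwrite(f"pics/h_{n}.png",np.clip(h*600,0,255).astype(np.uint8))
    im=cv2.resize(d["img"][160:360,0:200] if n=="top" else d["img"][100:330,140:440],None,fx=3 if n=="top" else 2.6,fy=3 if n=="top" else 2.6)
    cv2.imwrite(f"pics/z_{n}.png",im[:,:,::-1])
    for t in "steel_block nylon_block wood_block brass_block stake rest_square rest_round rest_oblong rest_hex rest_small".split():
        for f in ("recognise","tip_of"):
            r=getattr(robot,f)(n,t)
            for q in r[:2]: print(t,f,round(q["conf"],2),toworld(d,q["point"]).round(4))
E
```

```text
top [[303. 419.]
 [  1. 338.]
 [308. 222.]
 [193. 220.]]
0.00383203125
steel_block recognise 0.63 [ 0.4853 -0.0521  0.0266]
steel_block tip_of 0.6 [ 0.4853 -0.0693  0.0043]
nylon_block recognise 0.59 [0.5108 0.0556 0.0291]
nylon_block recognise 0.59 [0.4524 0.3379 0.0059]
nylon_block tip_of 0.65 [0.5137 0.0542 0.0048]
wood_block recognise 0.71 [ 0.472  -0.0812  0.0489]
wood_block tip_of 0.89 [ 0.4778 -0.0769  0.0262]
brass_block recognise 0.62 [0.5124 0.0582 0.0517]
brass_block tip_of 0.65 [ 0.4476 -0.3278  0.0019]
brass_block tip_of 0.55 [0.5131 0.0582 0.0237]
stake recognise 0.53 [ 0.4807 -0.0639  0.0813]
stake tip_of 0.54 [ 0.4828 -0.0651  0.051 ]
rest_square recognise 0.68 [0.45   0.3379 0.0044]
rest_square tip_of 0.91 [ 0.4533  0.3378 -0.0015]
rest_round recognise 0.61 [0.664  0.1797 0.0035]
rest_round tip_of 0.92 [0.6625 0.1792 0.0024]
rest_oblong recognise 0.58 [0.651  0.0241 0.0054]
rest_oblong tip_of 0.91 [0.6495 0.0215 0.0012]
rest_oblong tip_of 0.44 [ 0.4525 -0.3268 -0.0042]
rest_hex recognise 0.65 [ 0.6573 -0.1801  0.0058]
rest_hex tip_of 0.86 [ 0.6595 -0.1853 -0.0008]
re
[... 527 characters left out ...]
_block tip_of 0.65 [ 0.4757 -0.0656  0.0015]
brass_block tip_of 0.58 [0.5135 0.0618 0.0254]
stake recognise 0.78 [ 0.4855 -0.0725  0.0826]
stake tip_of 0.78 [ 0.4813 -0.0669  0.0509]
rest_square recognise 0.87 [ 0.4516  0.3383 -0.0005]
rest_square tip_of 0.66 [0.4464 0.3392 0.    ]
rest_round recognise 0.71 [0.6661 0.1806 0.0066]
rest_round tip_of 0.85 [ 6.652e-01  1.821e-01 -6.000e-04]
rest_oblong recognise 0.55 [0.6547 0.0196 0.0033]
rest_oblong tip_of 0.9 [6.534e-01 2.200e-02 6.000e-04]
rest_hex recognise 0.88 [ 6.606e-01 -1.876e-01  6.000e-04]
rest_hex tip_of 0.9 [ 0.6624 -0.187   0.0013]
rest_small recognise 0.54 [ 0.4526 -0.3297  0.0055]
rest_small tip_of 0.73 [ 0.4508 -0.3351  0.0007]
```

View pics/z_top.png

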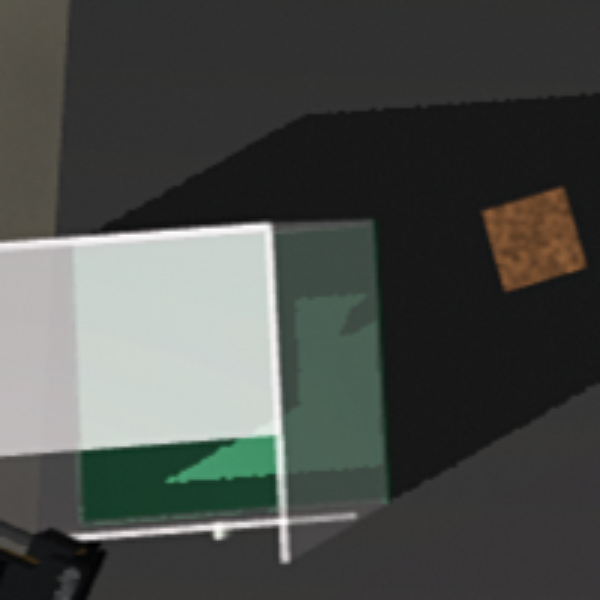

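View pics/z_scene.png

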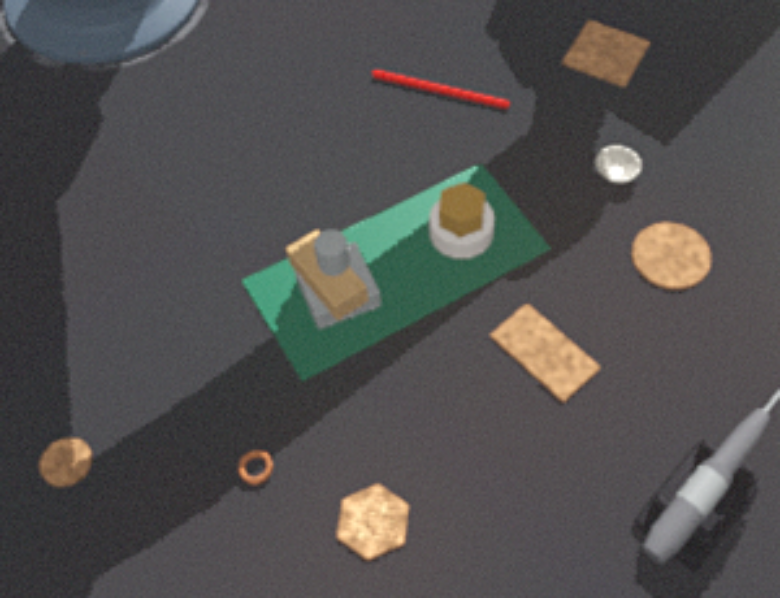

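View pics/h_top.png

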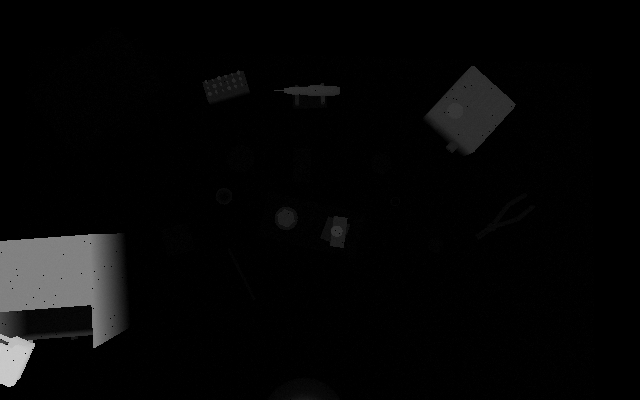

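```bash
cat > rests.py <<'E'
from h import *
ap=dict(square=(.452,.338),round=(.664,.180),oblong=(.652,.021),hex=(.660,-.185),small=(.450,-.329))
for n in ["top","scene"]:
    d=cam(n); C=cloud(d)
    hsv=cv2.cvtColor(d["img"],cv2.COLOR_RGB2HSV); W=onplane(d,np.mgrid[:400,:640][::-1].reshape(2,-1).T.astype(float),.004).reshape(400,640,3)
    for k,c in ap.items():
        near=np.hypot(W[...,0]-c[0],W[...,1]-c[1])<.06
        m=(near&(hsv[...,1]>75)&((hsv[...,0]<25)|(hsv[...,0]>170))&(hsv[...,2]>60)).astype(np.uint8)
        m=cv2.morphologyEx(m,cv2.MORPH_CLOSE,np.ones((3,3),np.uint8))
        cs,_=cv2.findContours(m,cv2.RETR_EXTERNAL,cv2.CHAIN_APPROX_NONE); q=max(cs,key=cv2.contourArea)[:,0]
        w=onplane(d,q.astype(float),.004)[:,:2]; mm=np.zeros((400,640),np.uint8); cv2.drawContours(mm,[q[:,None]],-1,1,-1)
        cen=W[mm>0][:,:2].mean(0); r=cv2.minAreaRect((w*1000).astype(np.float32))
        ws=w-cen; a=np.arctan2(ws[:,1],ws[:,0]); rr=np.hypot(ws[:,0],ws[:,1])
        # polygon phase by folding support function
        th=np.deg2rad(np.arange(0,180,1)); sup=np.array([(ws@[np.cos(t),np.sin(t)]).ptp() if False else np.ptp(ws@[np.cos(t),np.sin(t)]) for t in th])
        print(n,k,"cen",cen.round(4),"rect",np.round(r[0],1),np.round(r[1],1),round(r[2],1),"minwidth dir",np.rad2deg(th[sup.argmin()]),
          "fold60", np.rad2deg(np.angle(np.trapezoid(np.interp(np.linspace(0,180,361),np.arange(180),sup)*np.exp(6j*np.deg2rad(np.linspace(0,180,361)))))/6).round(1) if k=="hex" else "")
E
python3 rests.py
python3 - <<'E'
from h import *
d=cam("top");C=cloud(d)
m=(C[...,2]>.1)&(C[...,1]>.3)&(d["range_z"]>0)
P=C[m]; 
for lo,hi in [(.1,.15),(.15,.2),(.2,.25),(.25,.6)]:
    q=P[(P[:,2]>lo)&(P[:,2]<hi)]
    if len(q): print(lo,len(q),q.min(0).round(3),q.max(0).round(3))
h=C[...,2]
for n in ["top","scene"]:
  d=cam(n);C=cloud(d);g=(np.hypot(C[...,0]-.5,C[...,1])<.2)
  if n=="top":
    x0,x1,y0,y1=240,390,170,280
  else: x0,x1,y0,y1=220,370,150,250
  im=cv2.resize(d["img"][y0:y1,x0:x1],None,fx=5,fy=5,interpolation=cv2.INTER_CUBIC)
  cv2.imwrite(f"pics/s_{n}.png",im[:,:,::-1])
E
```

```text
top square cen [0.4481 0.3359] rect [448.2 335.8] [73.  73.7] 18.3 minwidth dir 18.0 fold60 
top round cen [0.6638 0.1804] rect [663.6 179.9] [73.7 73. ] 1.8 minwidth dir 92.0 fold60 
top oblong cen [0.6515 0.0212] rect [651.4  21. ] [49.4 91.5] 89.0 minwidth dir 89.0 fold60 
top hex cen [ 0.6608 -0.187 ] rect [ 660.5 -186.8] [55.  60.4] 41.3 minwidth dir 41.0 fold60 11.9
top small cen [ 0.45   -0.3324] rect [ 449.8 -332.4] [36.3 39.4] 1.4 minwidth dir 1.0 fold60 
scene square cen [0.4487 0.3354] rect [448.3 335.4] [75.  78.8] 18.4 minwidth dir 18.0 fold60 
scene round cen [0.6646 0.1805] rect [664.6 181.1] [72.6 76.6] 40.3 minwidth dir 40.0 fold60 
scene oblong cen [0.652  0.0216] rect [650.9  21.9] [50.7 91.8] 89.2 minwidth dir 89.0 fold60 
scene hex cen [ 0.6612 -0.1862] rect [ 660.5 -185.7] [60.5 55.2] 9.9 minwidth dir 41.0 fold60 10.1
scene small cen [ 0.4513 -0.3314] rect [ 451.5 -331.3] [42.7 39.7] 4.5 minwidth dir 95.0 fold60 
0.1 1044 [0.197 0.448 0.1  ] [0.46  0.711 0.15 ]
0.15 1027 [0.223 0.448 0.15 ] [0.461 0.475 0.2  ]
0.2 6884 [0.222 0.448 0.2  ] [0.462 0.662 0.234]
0.25 1221 [0.178 0.526 0.291] [0.267 0.594 0.341]
```

View pics/s_top.png

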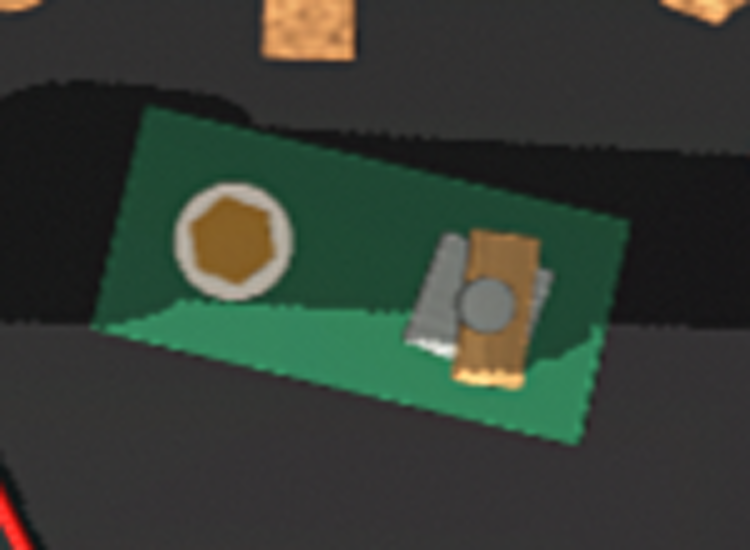

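View pics/s_scene.png

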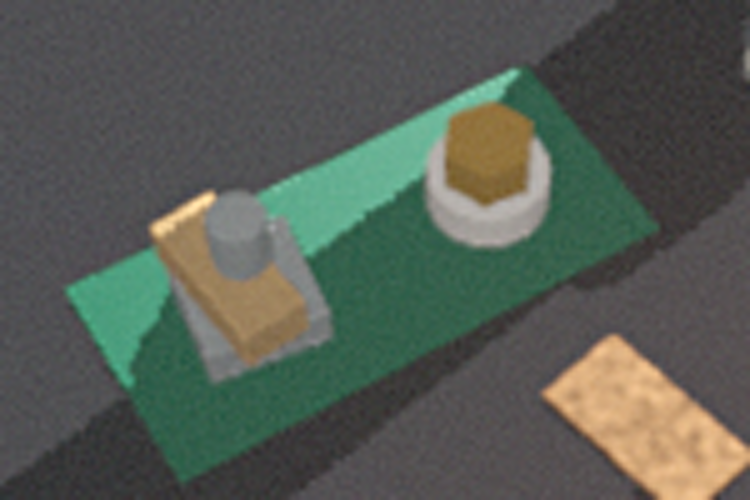

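```bash
cat > blk.py <<'E'
from h import *
import sys
def meas(n,c,zt,rad,tol=.006,colour=None):
    d=cam(n);C=cloud(d)
    m=((np.hypot(C[...,0]-c[0],C[...,1]-c[1])<rad)&(abs(C[...,2]-zt)<tol)&(d["range_z"]>0)).astype(np.uint8)
    cs,_=cv2.findContours(m,cv2.RETR_EXTERNAL,cv2.CHAIN_APPROX_NONE); q=max(cs,key=cv2.contourArea)
    mm=np.zeros_like(m);cv2.drawContours(mm,[q],-1,1,-1)
    v,u=np.nonzero(mm); W=onplane(d,np.c_[u,v].astype(float),zt)[:,:2]
    w=onplane(d,q[:,0].astype(float),zt)[:,:2]
    r=cv2.minAreaRect((w*1000).astype(np.float32))
    th=np.arange(0,180.);ws=w-W.mean(0);sup=np.array([np.ptp(ws@[np.cos(np.deg2rad(t)),np.sin(np.deg2rad(t))]) for t in th])
    corner60=np.rad2deg(np.angle((sup*np.exp(6j*np.deg2rad(th))).sum())/6)
    print(n,"n",len(u),"z",np.median(C[mm>0][:,2]).round(4),"cen",W.mean(0).round(4),"rect",np.round(r[0],1),np.round(r[1],1),round(r[2],1),"minw",th[sup.argmin()],"flat60",round(corner60+30,1))
if __name__=="__main__":
    a=[float(x) for x in sys.argv[1:]]
    for n in ["top","scene"]: meas(n,a[:2],a[2],a[3])
E
echo stake;python3 blk.py .482 -.067 .083 .04;echo wood; python3 blk.py .479 -.075 .051 .07;echo brass; python3 blk.py .513 .058 .051 .04;echo nylon; python3 blk.py .513 .058 .027 .05;echo steel; python3 blk.py .482 -.064 .027 .06
```

```text
stake
top n 99 z 0.0823 cen [ 0.4804 -0.0678] rect [480.2 -67.8] [24.3 26.8] 1.4 minw 2.0 flat60 5.2
scene n 124 z 0.0829 cen [ 0.4833 -0.0682] rect [482.9 -68.2] [26.5 29. ] 46.2 minw 50.0 flat60 22.4
wood
top n 315 z 0.0511 cen [ 0.4784 -0.0764] rect [479. -75.] [34.2 75.5] 83.8 minw 84.0 flat60 23.6
scene n 346 z 0.0514 cen [ 0.4853 -0.0787] rect [481.3 -74.3] [37.2 79.1] 83.5 minw 83.0 flat60 22.0
brass
top n 221 z 0.0511 cen [0.5098 0.0581] rect [510.1  57.8] [39.7 42.5] 41.3 minw 160.0 flat60 42.5
scene n 230 z 0.0512 cen [0.5118 0.0577] rect [511.6  57.6] [39.9 47. ] 45.0 minw 36.0 flat60 40.1
nylon
top n 423 z 0.0471 cen [0.5097 0.0579] rect [509.7  57.5] [56.  56.1] 1.5 minw 92.0 flat60 52.2
scene n 184 z 0.0271 cen [0.5201 0.0494] rect [515.4  52.5] [57.8 51.1] 42.4 minw 132.0 flat60 7.7
steel
top n 184 z 0.0273 cen [ 0.4831 -0.0482] rect [485.9 -50.7] [25.8 59.6] 72.9 minw 73.0 flat60 18.7
scene n 107 z 0.0271 cen [ 0.4907 -0.0449] rect [490.2 -46. ] [12.6 63. ] 70.9 minw 71.0 flat60 8.8
```

```bash
cat > g.py <<'E'
from h import *
import sys
# g.py x y z yawdeg [x y z yaw ...]: shifts from the present pose (yaw = direction of tool x, mod 180)
s=robot.observe(); T=R.from_rotvec(s["ee_rot"]); M=T.as_matrix()
yaw0=np.rad2deg(np.arctan2(M[1,0],M[0,0]))
print("t",s["clock"],"tcp",s["tool_pos"].round(4),"yaw",yaw0.round(1),"tilt",np.rad2deg(np.arccos(-M[2,2])).round(2),"w",round(s["grip_width"],4),"F",s["wrist_force"].round(1),"q7",s["joint_pos"][6].round(2))
a=list(map(float,sys.argv[1:]))
for i in range(0,len(a),4):
    x,y,z,yw=a[i:i+4]
    yw=yaw0+((yw-yaw0+90)%180-90)
    G=R.from_euler("z",yw,degrees=True)*R.from_rotvec([np.pi,0,0])
    sh=M.T@(np.array([x,y,z])-s["tool_pos"])*100
    print("shift cm",sh.round(2),"turn",(T.inv()*G).as_rotvec().round(3),"rows",np.ceil(np.linalg.norm(sh)/4.17),np.ceil(abs(yw-yaw0)/7.16))
E
python3 g.py .246 .628 .365 68.6 .48 .3 .33 84 .482 -.068 .20 84
```

```text
t 2.95 tcp [0.2458 0.6287 0.2446] yaw 68.6 tilt 0.01 w 0.0868 F [-0.1 -0.4 -0.8] q7 -0.08
shift cm [ -0.05   0.04 -12.04] turn [-0.    -0.     0.001] rows 3.0 1.0
shift cm [-22.08  33.78  -8.55] turn [-0.    -0.    -0.268] rows 10.0 3.0
shift cm [-56.28  47.37   4.45] turn [-0.    -0.    -0.268] rows 18.0 3.0
```

```bash
python3 -m handwheel '[[0,0,0,-4,0,0,0],[0,0,0,-8,0,0,0],[0,0,0,-12,0,0,0],[0,-3,3,-12,0,0,0],[0,-5,6,-12,0,0,0],[0,-8,9,-12,0,0,0],[0,-11,12,-12,0,0,0],[0,-13,16,-12,0,0,0]]' 30; python3 g.py .48 .3 .33 84 .482 -.068 .20 84
```

```text
clock: 3.62
tool_pos: [0.3434, 0.4506, 0.3651]
ee_rot: [-2.592, -1.774, 0.001]
wrist_force: [-0.3, 0.1, -0.6]
grip_width: 0.0868
t 3.6167 tcp [0.3434 0.4506 0.3651] yaw 68.8 tilt 0.06 w 0.0868 F [-0.3  0.1 -0.6] q7 0.21
shift cm [-9.09 18.19  3.49] turn [-0.001 -0.    -0.266] rows 5.0 3.0
shift cm [-43.32  31.71  16.47] turn [-0.001 -0.    -0.266] rows 14.0 3.0
```

```bash
python3 -m handwheel '[[0,-3,3.5,0,0,0,-0.1],[0,-6,6,0,0,0,-0.2],[0,-9,9,0,0,0,-0.266],[0,-12,12,0,0,0,-0.266],[0,-15,15,0,0,0,-0.266],[0,-18,17,2,0,0,-0.266],[0,-21,19,4,0,0,-0.266],[0,-24,21,6,0,0,-0.266]]' ; python3 g.py .482 -.068 .15 84
```

```text
clock: 4.28
tool_pos: [0.4526, 0.1526, 0.3056]
ee_rot: [2.337, 2.099, 0.003]
wrist_force: [0.5, 1.0, 0.1]
grip_width: 0.087
t 4.2833 tcp [0.4526 0.1526 0.3056] yaw 83.9 tilt 0.13 w 0.087 F [0.5 1.  0.1] q7 1.07
shift cm [-21.65   5.25  15.54] turn [ 0.002 -0.001 -0.002] rows 7.0 1.0
```

```bash
python3 -m handwheel '[[0,-3.5,1,2,0,0,0],[0,-7,2,4,0,0,0],[0,-10,3,7,0,0,0],[0,-14,4,9,0,0,0],[0,-18,5,12,0,0,0],[0,-21.4,5.3,15,0,0,0],[0,-21.4,5.3,15,0,0,0],[0,-21.4,5.3,15,0,0,0]]' ; python3 g.py .482 -.068 .15 84  .482 -.068 .079 84
```

```text
clock: 4.95
tool_pos: [0.4799, -0.0679, 0.1532]
ee_rot: [-2.343, -2.09, 0.008]
wrist_force: [-0.1, -0.0, 0.9]
grip_width: 0.0867
t 4.95 tcp [ 0.4799 -0.0679  0.1532] yaw 83.5 tilt 0.32 w 0.0867 F [-0.1 -0.   0.9] q7 1.65
shift cm [0.02 0.21 0.32] turn [-0.005  0.002 -0.009] rows 1.0 1.0
shift cm [0.03 0.25 7.42] turn [-0.005  0.002 -0.009] rows 2.0 1.0
```

```bash
python3 -m handwheel '[[0,0,0.1,3,0,0,0],[0,0,0.2,6,0,0,0],[0,0,0.2,7.4,0,0,0],[0,0,0.2,7.4,0,0,0],[0.5,0,0.2,7.4,0,0,0],[0.9,0,0.2,7.4,0,0,0],[0.9,0,0.2,7.4,0,0,0],[0.9,0,0.2,7.4,0,0,0]]' 25; python3 -m handwheel '[[0.9,0,0,0,0,0,0],[0.9,0,0,0,0,0,0],[0.9,0,0,0,0,0,0]]'; python3 g.py  .4505 -.332 .18 84
```

```text
clock: 5.62
tool_pos: [0.4851, -0.0639, 0.0829]
ee_rot: [2.335, 2.099, 0.004]
wrist_force: [-0.1, -0.7, -0.0]
grip_width: 0.0676
clock: 5.87
tool_pos: [0.4843, -0.064, 0.082]
ee_rot: [2.337, 2.099, 0.001]
wrist_force: [-0.3, -0.5, -0.5]
grip_width: 0.0483
t 5.8667 tcp [ 0.4843 -0.064   0.082 ] yaw 83.9 tilt 0.04 w 0.0483 F [-0.3 -0.5 -0.5] q7 1.72
shift cm [-27.    -0.5   -9.81] turn [ 0.001 -0.    -0.002] rows 7.0 1.0
```

```bash
python3 -m handwheel '[[0.9,0,0,0,0,0,0],[0.9,0,0,0,0,0,0],[0.9,0,0,0,0,0,0],[0.9,0,0,0,0,0,0],[0.9,0,0,0,0,0,0]]'; python3 g.py  .4505 -.332 .18 84
```

```text
clock: 6.28
tool_pos: [0.4841, -0.0641, 0.0815]
ee_rot: [-2.337, -2.099, 0.0]
wrist_force: [-0.4, -0.7, -0.2]
grip_width: 0.0279
t 6.2833 tcp [ 0.4841 -0.0641  0.0815] yaw 83.9 tilt 0.01 w 0.0279 F [-0.4 -0.7 -0.2] q7 1.72
shift cm [-27.    -0.48  -9.86] turn [-0.    -0.    -0.002] rows 7.0 1.0
```

```bash
python3 -m handwheel '[[0.9,0,0,-3,0,0,0],[0.9,0,0,-6,0,0,0],[0.9,-2,0,-8,0,0,0],[0.9,-5,0,-9,0,0,0],[0.9,-9,0,-9,0,0,0],[0.9,-13,0,-9,0,0,0],[0.9,-17,0,-9,0,0,0],[0.9,-21,-0.2,-9,0,0,0]]'; python3 -m handwheel '[[0.9,-4,-0.1,0,0,0,0],[0.9,-6,-0.3,0,0,0,0],[0.9,-6,-0.3,0,0,0,0],[0.9,-6,-0.3,0,0,0,0],[0.9,-6,-0.3,0,0,0,0],[0.9,-6,-0.3,0,0,0,0]]'; python3 g.py  .4505 -.332 .18 84
python3 - <<'E'
from h import *
for n in ["top","scene"]:
    d=cam(n); cv2.imwrite(f"pics/a_{n}.png",d["img"][:,:,::-1])
    for f in ("recognise","tip_of"):
        for q in getattr(robot,f)(n,"stake")[:2]: print(n,f,round(q["conf"],2),toworld(d,q["point"]).round(4))
E
```

```text
clock: 6.95
tool_pos: [0.4594, -0.274, 0.1715]
ee_rot: [-2.336, -2.101, -0.001]
wrist_force: [1.1, 0.2, -0.8]
grip_width: 0.0276
clock: 7.45
tool_pos: [0.4509, -0.33, 0.1711]
ee_rot: [-2.333, -2.102, -0.001]
wrist_force: [0.2, 0.3, -1.0]
grip_width: 0.028
t 7.45 tcp [ 0.4509 -0.33    0.1711] yaw 84.0 tilt 0.1 w 0.028 F [ 0.2  0.3 -1. ] q7 2.23
shift cm [-0.2  -0.02 -0.89] turn [-0.001 -0.002  0.001] rows 1.0 1.0
scene recognise 0.86 [ 0.4563 -0.3299  0.1734]
scene recognise 0.53 [0.5165 0.0544 0.0502]
scene tip_of 0.57 [ 0.447  -0.331   0.1411]
```

View pics/a_scene.png

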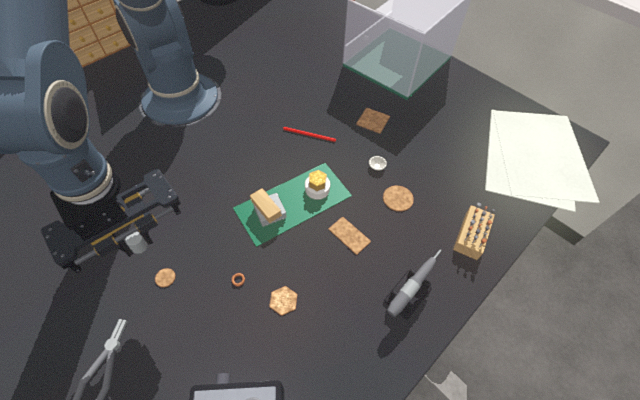

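```bash
python3 -m handwheel '[[0.9,-0.2,0.1,4,0,0,0],[0.9,-0.2,0.1,8,0,0,0],[0.9,-0.2,0.1,11,0,0,0],[0.9,-0.2,0.1,12.5,0,0,0],[0.9,-0.2,0.1,13.2,0,0,0],[0.9,-0.2,0.1,13.6,0,0,0],[0.9,-0.2,0.1,13.6,0,0,0],[0.9,-0.2,0.1,13.6,0,0,0]]'; python3 -m handwheel '[[0.9,0,0,0,0,0,0],[0.9,0,0,0,0,0,0],[0.9,0,0,0,0,0,0]]';python3 g.py  .4505 -.332 .0345 84
```

```text
clock: 8.42
tool_pos: [0.452, -0.3348, 0.0367]
ee_rot: [2.335, 2.098, 0.001]
wrist_force: [0.5, -0.5, -1.2]
grip_width: 0.0274
clock: 8.67
tool_pos: [0.4517, -0.3343, 0.0364]
ee_rot: [2.336, 2.099, 0.001]
wrist_force: [-1.6, 0.1, -1.3]
grip_width: 0.0275
t 8.6667 tcp [ 0.4517 -0.3343  0.0364] yaw 83.9 tilt 0.1 w 0.0275 F [-1.6  0.1 -1.3] q7 2.34
shift cm [ 0.22 -0.14  0.19] turn [ 0.002  0.001 -0.002] rows 1.0 1.0
```

```bash
python3 -m handwheel '[[0.9,0.2,0,0,0,0,0],[0.9,0.2,0,0.1,0,0,0],[0.9,0.2,0,0.15,0,0,0],[0.9,0.2,0,0.15,0,0,0],[0.9,0.2,0,0.15,0,0,0],[0.9,0.2,0,0.15,0,0,0]]';python3 g.py  .4505 -.332 .0345 84
```

```text
clock: 9.17
tool_pos: [0.4516, -0.3318, 0.0344]
ee_rot: [-2.337, -2.1, -0.001]
wrist_force: [-0.2, 2.1, 4.8]
grip_width: 0.0277
t 9.1667 tcp [ 0.4516 -0.3318  0.0344] yaw 83.9 tilt 0.04 w 0.0277 F [-0.2  2.1  4.8] q7 2.34
shift cm [-0.03 -0.11 -0.01] turn [ 0.    -0.001 -0.002] rows 1.0 1.0
```

Contact (about 6 N change). Release, rise.

```bash
python3 -m handwheel '[[0.4,0,0,0,0,0,0],[0.2,0,0,0,0,0,0],[0.2,0,0,0,0,0,0],[0.2,0,0,0,0,0,0],[0.2,0,0,-2,0,0,0],[0.1,0,0,-6,0,0,0],[0,0,0,-10,0,0,0],[0,3,0,-12,0,0,0]]';python3 g.py  .479 -.0755 .12 84; echo stake; python3 blk.py .45 -.332 .036 .035; echo wood; python3 blk.py .479 -.075 .051 .06
```

```text
clock: 9.83
tool_pos: [0.4547, -0.3095, 0.1587]
ee_rot: [2.338, 2.083, -0.002]
wrist_force: [0.3, -0.2, 0.1]
grip_width: 0.0725
t 9.8333 tcp [ 0.4547 -0.3095  0.1587] yaw 83.4 tilt 0.6 w 0.0725 F [ 0.3 -0.2  0.1] q7 2.19
shift cm [23.56 -0.31  3.68] turn [ 0.007  0.008 -0.011] rows 6.0 1.0
stake
top n 84 z 0.0365 cen [ 0.4481 -0.3333] rect [ 448.4 -333.6] [25.4 22.9] 0.5 minw 79.0 flat60 18.0
scene n 149 z 0.0359 cen [ 0.4505 -0.332 ] rect [ 450.1 -331.8] [27.3 26.1] 45.9 minw 59.0 flat60 7.1
wood
top n 416 z 0.0509 cen [ 0.4789 -0.0751] rect [478.9 -75.1] [34.2 75.7] 84.0 minw 84.0 flat60 23.7
scene n 462 z 0.0512 cen [ 0.4818 -0.0758] rect [481.3 -75.9] [35.2 79.3] 83.7 minw 83.0 flat60 21.8
```

```bash
python3 -m handwheel '[[0,4,0,0,0,0,0],[0,8,0,0,0,0,0],[0,12,0,0,0,0,0],[0,16,0.1,0,0,0,0],[0,20,0.1,2,0,0,0],[0,22.8,0.1,4,0,0,0],[0,22.8,0.1,5,0,0,0],[0,22.8,0.1,5,0,0,0]]';python3 -m handwheel '[[0,0,0,0,0,0,0],[0,0,0,0,0,0,0],[0,0,0,0,0,0,0]]'; python3 g.py  .480 -.0753 .053 84
```

```text
clock: 10.7
tool_pos: [0.4776, -0.0745, 0.1008]
ee_rot: [-2.33, -2.1, 0.009]
wrist_force: [-1.2, -1.1, -0.2]
grip_width: 0.0867
clock: 10.95
tool_pos: [0.4802, -0.0777, 0.1046]
ee_rot: [2.339, 2.095, 0.001]
wrist_force: [-0.7, 0.3, -0.6]
grip_width: 0.0869
t 10.95 tcp [ 0.4802 -0.0777  0.1046] yaw 83.7 tilt 0.08 w 0.0869 F [-0.7  0.3 -0.6] q7 1.75
shift cm [ 0.24 -0.05  5.16] turn [ 0.001  0.001 -0.006] rows 2.0 1.0
```

```bash
python3 -m handwheel '[[0,0.1,0,2,0,0,0],[0,0.1,0,4,0,0,0],[0,0.1,0,5,0,0,0],[0,0.1,0,5,0,0,0],[0,0.1,0,5,0,0,0],[0.5,0.1,0,5,0,0,0],[0.9,0.1,0,5,0,0,0],[0.9,0.1,0,5,0,0,0]]' 25;python3 -m handwheel '[[0.9,0,0,0,0,0,0],[0.9,0,0,0,0,0,0],[0.9,0,0,0,0,0,0],[0.9,0,0,0,0,0,0],[0.9,0,0,0,0,0,0],[0.9,0,0,0,0,0,0]]'; python3 g.py  .652 .0214 .12 89
```

```text
clock: 11.62
tool_pos: [0.4806, -0.0748, 0.0549]
ee_rot: [2.336, 2.099, 0.002]
wrist_force: [-0.3, 0.3, -0.6]
grip_width: 0.074
clock: 12.12
tool_pos: [0.4799, -0.0747, 0.054]
ee_rot: [-2.337, -2.1, 0.0]
wrist_force: [0.2, -0.1, -0.6]
grip_width: 0.0351
t 12.1167 tcp [ 0.4799 -0.0747  0.054 ] yaw 83.9 tilt 0.01 w 0.0351 F [ 0.2 -0.1 -0.6] q7 1.8
shift cm [11.38 16.08 -6.6 ] turn [-0.    -0.    -0.089] rows 5.0 1.0
```

```bash
python3 -m handwheel '[[0.9,0,0,0,0,0,0],[0.9,0,0,0,0,0,0],[0.9,0,0,-3,0,0,0],[0.9,0,0,-7,0,0,0],[0.9,2,3,-8,0,0,-0.03],[0.9,4,6,-8,0,0,-0.06],[0.9,6,9,-8,0,0,-0.09],[0.9,8,12,-8,0,0,-0.09]]' 25;python3 -m handwheel '[[0.9,1.8,2.2,0,0,0,0],[0.9,3.8,3.7,0,0,0,0],[0.9,3.8,3.7,3,0,0,0],[0.9,3.8,3.7,5,0,0,0],[0.9,3.8,3.7,5,0,0,0],[0.9,3.8,3.7,5,0,0,0],[0.9,3.8,3.7,5,0,0,0]]'; python3 g.py  .6516 .0222 .031 89
```

```text
clock: 12.78
tool_pos: [0.6091, -0.0069, 0.1346]
ee_rot: [2.239, 2.204, 0.002]
wrist_force: [1.4, -0.6, -0.3]
grip_width: 0.0342
clock: 13.37
tool_pos: [0.646, 0.0289, 0.085]
ee_rot: [2.24, 2.201, 0.001]
wrist_force: [-0.4, 0.1, 0.1]
grip_width: 0.0338
t 13.3667 tcp [0.646  0.0289 0.085 ] yaw 89.0 tilt 0.07 w 0.0338 F [-0.4  0.1  0.1] q7 1.66
shift cm [-0.66  0.57  5.4 ] turn [ 0.001  0.    -0.   ] rows 2.0 1.0
```

```bash
python3 -m handwheel '[[0.9,-0.65,0.57,1,0,0,0],[0.9,-0.65,0.57,3,0,0,0],[0.9,-0.65,0.57,4.5,0,0,0],[0.9,-0.65,0.57,5.0,0,0,0],[0.9,-0.65,0.57,5.2,0,0,0],[0.9,-0.65,0.57,5.2,0,0,0],[0.9,-0.65,0.57,5.2,0,0,0],[0.9,-0.65,0.57,5.2,0,0,0]]'; python3 g.py  .6516 .0222 .031 89
```

```text
clock: 14.03
tool_pos: [0.652, 0.0228, 0.0333]
ee_rot: [2.239, 2.202, 0.003]
wrist_force: [-0.0, 0.5, 0.4]
grip_width: 0.0343
t 14.0333 tcp [0.652  0.0228 0.0333] yaw 89.0 tilt 0.13 w 0.0343 F [-0.   0.5  0.4] q7 1.69
shift cm [-0.06 -0.04  0.23] turn [ 0.002 -0.     0.001] rows 1.0 1.0
```

```bash
python3 -m handwheel '[[0.9,0,0,0.1,0,0,0],[0.9,0,0,0.2,0,0,0],[0.9,0,0,0.2,0,0,0],[0.9,0,0,0.2,0,0,0],[0.9,0,0,0.2,0,0,0]]'; python3 g.py  .6516 .0222 .031 89
```

```text
clock: 14.45
tool_pos: [0.6516, 0.0229, 0.0311]
ee_rot: [2.239, 2.202, 0.002]
wrist_force: [-1.7, -0.5, 5.3]
grip_width: 0.0334
t 14.45 tcp [0.6516 0.0229 0.0311] yaw 89.0 tilt 0.08 w 0.0334 F [-1.7 -0.5  5.3] q7 1.69
shift cm [-0.07  0.    0.01] turn [ 0.001 -0.     0.001] rows 1.0 1.0
```

```bash
python3 -m handwheel '[[0.4,0,0,0,0,0,0],[0.3,0,0,0,0,0,0],[0.3,0,0,0,0,0,0],[0.3,0,0,-1,0,0,0],[0.2,0,0,-5,0,0,0],[0.1,0,0,-8,0,0,0],[0,0,-4,-8,0,0,-0.1],[0,0,-8,-8,0,0,-0.209]]';python3 g.py  .511 .058 .11 101 ; echo brass; python3 blk.py .511 .058 .051 .04;  echo wood; python3 blk.py .652 .021 .028 .06
```

```text
clock: 15.12
tool_pos: [0.5735, 0.0241, 0.1129]
ee_rot: [1.989, 2.425, 0.007]
wrist_force: [-0.7, -0.1, -0.7]
grip_width: 0.0794
t 15.1167 tcp [0.5735 0.0241 0.1129] yaw 101.3 tilt 0.42 w 0.0794 F [-0.7 -0.1 -0.7] q7 1.82
shift cm [ 4.55 -5.47  0.24] turn [0.007 0.002 0.005] rows 2.0 1.0
brass
wood
top n 201 z 0.0277 cen [0.6692 0.0219] rect [668.4  22.1] [38.8 33.4] 1.4 minw 91.0 flat60 17.7
scene n 493 z 0.028 cen [0.6524 0.0219] rect [651.8  22. ] [35.8 77.2] 89.3 minw 89.0 flat60 30.6Traceback (most recent call last):
  File "blk.py", line 16, in <module>
    for n in ["top","scene"]: meas(n,a[:2],a[2],a[3])
                              ~~~~^^^^^^^^^^^^^^^^^^^
  File "blk.py", line 6, in meas
    cs,_=cv2.findContours(m,cv2.RETR_EXTERNAL,cv2.CHAIN_APPROX_NONE); q=max(cs,key=cv2.contourArea)
                                                                        ~~~^^^^^^^^^^^^^^^^^^^^^^^^
ValueError: max() iterable argument is empty
```

```bash
python3 -m handwheel '[[0,2,-2.5,0,0,0,0],[0,4.4,-5.3,0,0,0,0],[0,4.4,-5.3,0,0,0,0],[0,4.4,-5.3,1,0,0,0],[0,4.4,-5.3,2,0,0,0],[0,4.4,-5.3,2,0,0,0],[0,4.4,-5.3,2,0,0,0],[0,4.4,-5.3,2,0,0,0]]';python3 g.py  .511 .058 .053 101
```

```text
clock: 15.93
tool_pos: [0.5115, 0.0566, 0.0897]
ee_rot: [1.999, 2.423, -0.001]
wrist_force: [0.3, 0.1, 0.4]
grip_width: 0.0869
t 15.9333 tcp [0.5115 0.0566 0.0897] yaw 100.9 tilt 0.03 w 0.0869 F [0.3 0.1 0.4] q7 1.74
shift cm [ 0.15 -0.02  3.67] turn [-0.     0.001 -0.001] rows 1.0 1.0
```

```bash
python3 -m handwheel '[[0,0.1,0,1.5,0,0,0],[0,0.1,0,3,0,0,0],[0,0.1,0,3.6,0,0,0],[0,0.1,0,3.6,0,0,0],[0.5,0.1,0,3.6,0,0,0],[0.9,0.1,0,3.6,0,0,0],[0.9,0.1,0,3.6,0,0,0],[0.9,0.1,0,3.6,0,0,0]]' 30;python3 -m handwheel '[[0.9,0.1,0,0,0,0,0],[0.9,0,0,0,0,0,0],[0.9,0,0,0,0,0,0],[0.9,0,0,0,0,0,0],[0.9,0,0,0,0,0,0],[0.9,0,0,0,0,0,0]]';python3 g.py .661 -.1866 .12 101
```

```text
clock: 16.6
tool_pos: [0.5109, 0.0583, 0.0547]
ee_rot: [1.998, 2.424, 0.002]
wrist_force: [-0.1, -0.3, 0.6]
grip_width: 0.068
clock: 17.1
tool_pos: [0.5105, 0.0583, 0.0542]
ee_rot: [-1.998, -2.424, -0.0]
wrist_force: [-1.1, -0.7, 1.9]
grip_width: 0.0401
t 17.1 tcp [0.5105 0.0583 0.0542] yaw 101.0 tilt 0.01 w 0.0401 F [-1.1 -0.7  1.9] q7 1.77
shift cm [-26.91  10.1   -6.59] turn [ 0. -0.  0.] rows 8.0 1.0
```

```bash
python3 -m handwheel '[[0.9,0,0,0,0,0,0],[0.9,0,0,-3,0,0,0],[0.9,0,0,-7,0,0,0],[0.9,-3,1,-8,0,0,0],[0.9,-7,2.5,-8,0,0,0],[0.9,-11,4,-8,0,0,0],[0.9,-15,5.5,-8,0,0,0],[0.9,-18.5,7,-8,0,0,0]]';python3 -m handwheel '[[0.9,-4,1.5,0,0,0,0],[0.9,-7,2.5,0,0,0,0],[0.9,-8.4,3.1,1,0,0,0],[0.9,-8.4,3.1,4,0,0,0],[0.9,-8.4,3.1,5,0,0,0],[0.9,-8.4,3.1,5,0,0,0],[0.9,-8.4,3.1,5,0,0,0],[0.9,-8.4,3.1,5,0,0,0]]';python3 g.py .6605 -.1863 .0312 101
```

```text
clock: 17.77
tool_pos: [0.6143, -0.1118, 0.1335]
ee_rot: [-1.997, -2.423, 0.001]
wrist_force: [1.4, 0.6, -3.5]
grip_width: 0.0394
clock: 18.43
tool_pos: [0.6615, -0.1856, 0.0849]
ee_rot: [1.996, 2.425, 0.001]
wrist_force: [0.3, -0.0, -3.3]
grip_width: 0.0397
t 18.4333 tcp [ 0.6615 -0.1856  0.0849] yaw 101.1 tilt 0.06 w 0.0397 F [ 0.3 -0.  -3.3] q7 2.18
shift cm [-0.05 -0.11  5.37] turn [ 0.001 -0.     0.002] rows 2.0 1.0
```

```bash
python3 -m handwheel '[[0.9,0,-0.1,2,0,0,0],[0.9,0,-0.1,4,0,0,0],[0.9,0,-0.1,4.8,0,0,0],[0.9,0,-0.1,5.1,0,0,0],[0.9,0,-0.1,5.3,0,0,0],[0.9,0,-0.1,5.4,0,0,0],[0.9,0,-0.1,5.4,0,0,0],[0.9,0,-0.1,5.4,0,0,0]]';python3 -m handwheel '[[0.9,0,0,0,0,0,0],[0.9,0,0,0,0,0,0]]';python3 g.py .6605 -.1863 .0312 101
```

```text
clock: 19.1
tool_pos: [0.6608, -0.1869, 0.0313]
ee_rot: [1.997, 2.423, 0.002]
wrist_force: [0.3, -0.3, -0.3]
grip_width: 0.0399
clock: 19.27
tool_pos: [0.6608, -0.1869, 0.0313]
ee_rot: [1.997, 2.423, 0.002]
wrist_force: [-0.3, 0.2, 2.0]
grip_width: 0.0395
t 19.2667 tcp [ 0.6608 -0.1869  0.0313] yaw 101.0 tilt 0.12 w 0.0395 F [-0.3  0.2  2. ] q7 2.2
shift cm [ 0.07 -0.02  0.01] turn [0.002 0.001 0.   ] rows 1.0 1.0
```

```bash
python3 -m handwheel '[[0.4,0,0,0,0,0,0],[0.3,0,0,0,0,0,0],[0.3,0,0,0,0,0,0],[0.3,0,0,-1,0,0,0],[0.2,0,0,-5,0,0,0],[0.1,0,0,-8,0,0,0],[0,4,-1,-9,0,0,0],[0,8,-2,-9,0,0,0]]'; echo hex; python3 blk.py .661 -.187 .028 .04;  echo nylon; python3 blk.py .511 .058 .027 .05; echo steel; python3 blk.py .482 -.064 .027 .06;python3 g.py
```

```text
clock: 19.93
tool_pos: [0.6276, -0.1158, 0.1249]
ee_rot: [2.0, 2.411, 0.006]
wrist_force: [0.5, 0.3, -0.2]
grip_width: 0.08
hex
nylon
top n 423 z 0.0269 cen [0.5098 0.058 ] rect [509.7  57.5] [56.  56.1] 1.5 minw 92.0 flat60 50.3
steel
top n 184 z 0.027 cen [ 0.4851 -0.0485] rect [486.5 -48.9] [21.7 59.6] 72.8 minw 72.0 flat60 12.2
scene n 79 z 0.0268 cen [ 0.4724 -0.0912] rect [471.5 -91.7] [19.3 65.3] 56.4 minw 57.0 flat60 1.1
t 20.1833 tcp [ 0.6255 -0.1123  0.1208] yaw 101.1 tilt 0.06 w 0.0861 F [-0.4 -0.1  0.1] q7 2.07Traceback (most recent call last):
  File "blk.py", line 16, in <module>
    for n in ["top","scene"]: meas(n,a[:2],a[2],a[3])
                              ~~~~^^^^^^^^^^^^^^^^^^^
  File "blk.py", line 6, in meas
    cs,_=cv2.findContours(m,cv2.RETR_EXTERNAL,cv2.CHAIN_APPROX_NONE); q=max(cs,key=cv2.contourArea)
                                                                        ~~~^^^^^^^^^^^^^^^^^^^^^^^^
ValueError: max() iterable argument is empty
Traceback (most recent call last):
  File "blk.py", line 16, in <module>
    for n in ["top","scene"]: meas(n,a[:2],a[2],a[3])
                              ~~~~^^^^^^^^^^^^^^^^^^^
  File "blk.py", line 6, in meas
    cs,_=cv2.findContours(m,cv2.RETR_EXTERNAL,cv2.CHAIN_APPROX_NONE); q=max(cs,key=cv2.contourArea)
                                                                        ~~~^^^^^^^^^^^^^^^^^^^^^^^^
ValueError: max() iterable argument is empty
```

```bash
python3 g.py .5108 .0582 .10 101
```

```text
t 20.1833 tcp [ 0.6255 -0.1123  0.1208] yaw 101.1 tilt 0.06 w 0.0861 F [-0.4 -0.1  0.1] q7 2.07
shift cm [18.94 -7.99  2.06] turn [0.001 0.001 0.001] rows 5.0 1.0
```

```bash
python3 -m handwheel '[[0,3.5,-1.5,0,0,0,0],[0,7,-3,0,0,0,0],[0,11,-4.5,0,0,0,0],[0,15,-6.2,0,0,0,0],[0,18.9,-8,1,0,0,0],[0,18.9,-8,3,0,0,0],[0,18.9,-8,4,0,0,0],[0,18.9,-8,4,0,0,0]]';python3 -m handwheel '[[0,0,0,0,0,0,0],[0,0,0,0,0,0,0],[0,0,0,0,0,0,0],[0,0,0,0,0,0,0]]';python3 g.py .5108 .0582 .029 101
```

```text
clock: 20.85
tool_pos: [0.51, 0.0564, 0.0784]
ee_rot: [-1.999, -2.422, 0.005]
wrist_force: [0.5, -0.1, -0.5]
grip_width: 0.0869
clock: 21.18
tool_pos: [0.5117, 0.0568, 0.0807]
ee_rot: [2.0, 2.421, 0.002]
wrist_force: [0.0, -0.9, -0.1]
grip_width: 0.087
t 21.1833 tcp [0.5117 0.0568 0.0807] yaw 100.9 tilt 0.09 w 0.087 F [ 0.  -0.9 -0.1] q7 1.76
shift cm [ 0.15 -0.07  5.17] turn [ 0.002  0.    -0.002] rows 2.0 1.0
```

```bash
python3 -m handwheel '[[0,0.15,0,2,0,0,0],[0,0.15,0,4,0,0,0],[0,0.15,0,5.1,0,0,0],[0,0.15,0,5.1,0,0,0],[0,0.15,0,5.1,0,0,0],[0.5,0.15,0,5.1,0,0,0],[0.9,0.15,0,5.1,0,0,0],[0.9,0.15,0,5.1,0,0,0]]' 25;python3 -m handwheel '[[0.9,0,0,0,0,0,0],[0.9,0,0,0,0,0,0],[0.9,0,0,0,0,0,0]]';python3 g.py .664 .1804 .12 101
```

```text
clock: 21.85
tool_pos: [0.511, 0.0595, 0.03]
ee_rot: [1.997, 2.423, 0.002]
wrist_force: [0.1, 0.1, 0.6]
grip_width: 0.0741
clock: 22.1
tool_pos: [0.5105, 0.0595, 0.0295]
ee_rot: [1.998, 2.424, 0.001]
wrist_force: [-0.1, 0.4, 2.7]
grip_width: 0.0595
t 22.1 tcp [0.5105 0.0595 0.0295] yaw 101.0 tilt 0.04 w 0.0595 F [-0.1  0.4  2.7] q7 1.8
shift cm [ 8.94 17.38 -9.04] turn [ 0.001 -0.     0.   ] rows 6.0 1.0
```

```bash
python3 -m handwheel '[[0.9,0,0,0,0,0,0],[0.9,0,0,-3,0,0,0],[0.9,0,0,-6,0,0,0],[0.9,1.5,3,-8,0,0,0],[0.9,3.5,6.5,-8,0,0,0],[0.9,5,10,-8,0,0,0],[0.9,7,13.5,-8,0,0,0],[0.9,9,17.4,-8,0,0,0]]';python3 -m handwheel '[[0.9,0,0,1,0,0,0],[0.9,0,0,4,0,0,0],[0.9,0,0,5,0,0,0],[0.9,0,0,5,0,0,0],[0.9,0,0,5,0,0,0],[0.9,0,0,5,0,0,0]]';python3 g.py .664 .1805 .0305 101
```

```text
clock: 22.77
tool_pos: [0.6628, 0.1809, 0.109]
ee_rot: [-1.998, -2.424, 0.001]
wrist_force: [0.5, -0.7, -0.2]
grip_width: 0.0593
clock: 23.27
tool_pos: [0.6627, 0.1792, 0.0602]
ee_rot: [1.998, 2.423, 0.002]
wrist_force: [0.1, 0.1, -0.4]
grip_width: 0.0594
t 23.2667 tcp [0.6627 0.1792 0.0602] yaw 101.0 tilt 0.08 w 0.0594 F [ 0.1  0.1 -0.4] q7 1.63
shift cm [0.1  0.15 2.97] turn [ 0.001 -0.    -0.001] rows 1.0 1.0
```

```bash
python3 -m handwheel '[[0.9,0.1,0.1,1,0,0,0],[0.9,0.1,0.1,2,0,0,0],[0.9,0.1,0.1,2.6,0,0,0],[0.9,0.1,0.1,2.9,0,0,0],[0.9,0.1,0.1,3,0,0,0],[0.9,0.1,0.1,3,0,0,0],[0.9,0.1,0.1,3,0,0,0],[0.9,0.1,0.1,3,0,0,0]]';python3 g.py .664 .1805 .0305 101
```

```text
clock: 23.93
tool_pos: [0.6621, 0.1808, 0.0303]
ee_rot: [-1.997, -2.423, 0.002]
wrist_force: [-5.0, -1.2, 10.2]
grip_width: 0.0596
t 23.9333 tcp [0.6621 0.1808 0.0303] yaw 101.0 tilt 0.13 w 0.0596 F [-5.  -1.2 10.2] q7 1.64
shift cm [-0.07  0.18 -0.02] turn [-0.002 -0.001  0.   ] rows 1.0 1.0
```

```bash
python3 -m handwheel '[[0,0,0,0,0,0,0],[0,0,0,0,0,0,0],[0,0,0,0,0,0,0],[0,0,0,-2,0,0,0],[0,0,0,-6,0,0,0],[0,0,0,-10,0,0,0.1],[0,-3,-2,-12,0,0,0.2],[0,-5,-4,-12,0,0,0.3]]';python3 -m handwheel '[[0,0,0,0,0,0,0.1],[0,0,0,0,0,0,0.22],[0,0,0,0,0,0,0.34],[0,0,0,0,0,0,0.46],[0,0,0,0,0,0,0.58],[0,0,0,0,0,0,0.7],[0,0,0,0,0,0,0.82],[0,0,0,0,0,0,0.94]]';python3 g.py
python3 - <<'E'
from h import *
for n in ["top","scene"]:
    d=cam(n); cv2.imwrite(f"pics/b_{n}.png",d["img"][:,:,::-1])
E
echo steel; python3 blk.py .482 -.064 .027 .06; echo hex; python3 blk.py .661 -.187 .028 .04
```

```text
clock: 24.6
tool_pos: [0.6371, 0.1238, 0.1546]
ee_rot: [2.337, 2.091, 0.015]
wrist_force: [1.5, -2.3, 0.3]
grip_width: 0.0868
clock: 25.27
tool_pos: [0.6332, 0.1242, 0.1487]
ee_rot: [3.037, 0.803, -0.0]
wrist_force: [0.5, -0.4, -0.6]
grip_width: 0.0868
t 25.2667 tcp [0.6332 0.1242 0.1487] yaw 29.6 tilt 0.01 w 0.0868 F [ 0.5 -0.4 -0.6] q7 0.61
steel
top n 553 z 0.0272 cen [ 0.48   -0.0677] rect [480.  -67.7] [60.1 59.7] 70.1 minw 160.0 flat60 3.9
scene n 612 z 0.0271 cen [ 0.4821 -0.0685] rect [482.5 -68.4] [60.  65.1] 70.9 minw 71.0 flat60 57.5
hex
top n 216 z 0.0279 cen [ 0.6597 -0.187 ] rect [ 659.9 -187.9] [41.4 41.3] 1.6 minw 40.0 flat60 42.6
scene n 363 z 0.0281 cen [ 0.6615 -0.187 ] rect [ 661.8 -187.3] [39.8 45. ] 47.8 minw 48.0 flat60 42.6
```

View pics/b_top.png

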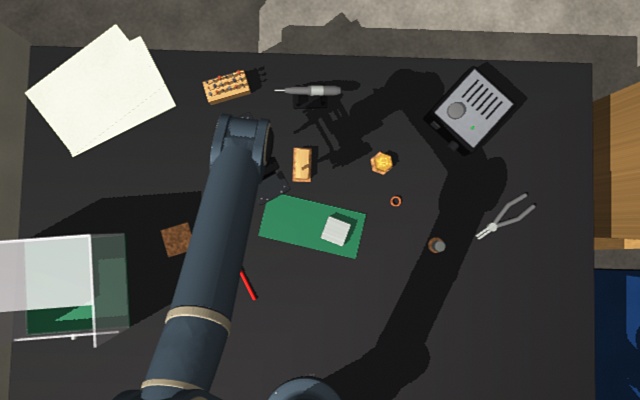

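View pics/b_scene.png

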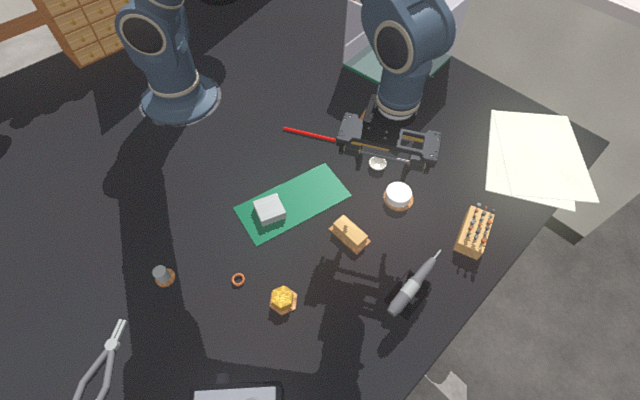

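```bash
python3 g.py .481 -.068 .10 -19.5
```

```text
t 25.5667 tcp [0.6332 0.1241 0.149 ] yaw 30.1 tilt 0.01 w 0.0873 F [ 0.4 -0.2 -0.1] q7 0.62
shift cm [-22.8   9.    4.9] turn [-0.     0.     0.865] rows 6.0 7.0
```

```bash
python3 -m handwheel '[[0,-3,1.3,0,0,0,0.12],[0,-6.5,2.6,0,0,0,0.24],[0,-10,4,0,0,0,0.36],[0,-13.5,5.3,0,0,0,0.48],[0,-17,6.8,0,0,0,0.6],[0,-20,8,1,0,0,0.72],[0,-22.8,9,3,0,0,0.84],[0,-22.8,9,5,0,0,0.865]]';python3 -m handwheel '[[0,0,0,0,0,0,0],[0,0,0,0,0,0,0],[0,0,0,0,0,0,0],[0,0,0,0,0,0,0],[0,0,0,0,0,0,0]]';python3 g.py .481 -.068 .029 -19.5
```

```text
clock: 26.23
tool_pos: [0.4769, -0.0725, 0.0994]
ee_rot: [3.093, -0.552, 0.0]
wrist_force: [-0.8, 0.6, -0.6]
grip_width: 0.0873
clock: 26.65
tool_pos: [0.482, -0.0671, 0.0999]
ee_rot: [-3.096, 0.531, -0.003]
wrist_force: [0.5, 0.8, -0.4]
grip_width: 0.087
t 26.65 tcp [ 0.482  -0.0671  0.0999] yaw -19.5 tilt 0.12 w 0.087 F [ 0.5  0.8 -0.4] q7 0.27
shift cm [-0.07  0.12  7.09] turn [-0.001 -0.002  0.001] rows 2.0 1.0
```

```bash
python3 -m handwheel '[[0,0,0.1,3,0,0,0],[0,0,0.1,5,0,0,0],[0,0,0.1,6.5,0,0,0],[0,0,0.1,7,0,0,0],[0,0,0.1,7,0,0,0],[0.5,0,0.1,7,0,0,0],[0.9,0,0.1,7,0,0,0],[0.9,0,0.1,7,0,0,0]]' 40;python3 -m handwheel '[[0.9,0,0,0,0,0,0],[0.9,0,0,0,0,0,0],[0.9,0,0,0,0,0,0],[0.9,0,0,0,0,0,0]]';python3 g.py .4484 .3357 .12 18.2
```

```text
clock: 27.32
tool_pos: [0.4812, -0.0687, 0.03]
ee_rot: [-3.095, 0.534, -0.003]
wrist_force: [-0.6, 0.6, -0.0]
grip_width: 0.0744
clock: 27.65
tool_pos: [0.4808, -0.0686, 0.0295]
ee_rot: [-3.095, 0.534, -0.001]
wrist_force: [-0.8, 0.5, 5.1]
grip_width: 0.0595
t 27.65 tcp [ 0.4808 -0.0686  0.0295] yaw -19.6 tilt 0.06 w 0.0595 F [-0.8  0.5  5.1] q7 0.39
shift cm [-16.6  -37.01  -9.03] turn [-0.    -0.001 -0.66 ] rows 10.0 6.0
```

```bash
python3 -m handwheel '[[0.9,0,0,-2,0,0,0],[0.9,0,0,-5,0,0,0],[0.9,0,0,-8,0,0,0],[0.9,0,0,-9,0,0,0],[0.9,-1,-2.5,-9,0,0,-0.1],[0.9,-2.5,-6,-9,0,0,-0.2],[0.9,-4,-9,-9,0,0,-0.3],[0.9,-5,-12,-9,0,0,-0.4]]';python3 g.py .4484 .3357 .12 18.2
```

```text
clock: 28.32
tool_pos: [0.4709, 0.0631, 0.1177]
ee_rot: [-3.139, -0.1, 0.006]
wrist_force: [1.0, 0.1, -6.6]
grip_width: 0.0597
t 28.3167 tcp [0.4709 0.0631 0.1177] yaw 3.6 tilt 0.23 w 0.0597 F [ 1.   0.1 -6.6] q7 0.29
shift cm [ -0.51 -27.35  -0.21] turn [-0.001  0.004 -0.254] rows 7.0 3.0
```

```bash
python3 -m handwheel '[[0.9,0,-4,0,0,0,-0.1],[0.9,0,-8,0,0,0,-0.2],[0.9,-0.2,-12,0,0,0,-0.256],[0.9,-0.3,-16,0,0,0,-0.256],[0.9,-0.4,-19,0,0,0,-0.256],[0.9,-0.5,-22,0,0,0,-0.256],[0.9,-0.5,-25,0,0,0,-0.256],[0.9,-0.5,-27,0,0,0,-0.256]]';python3 -m handwheel '[[0.9,0,0,0,0,0,0],[0.9,0,0,2,0,0,0],[0.9,0,0,4,0,0,0],[0.9,0,0,4,0,0,0],[0.9,0,0,4,0,0,0],[0.9,0,0,4,0,0,0]]';python3 g.py .4484 .3355 .0305 18.2
```

```text
clock: 28.98
tool_pos: [0.4506, 0.3339, 0.1172]
ee_rot: [-3.102, -0.497, 0.004]
wrist_force: [0.9, 1.0, -5.8]
grip_width: 0.0597
clock: 29.48
tool_pos: [0.453, 0.33, 0.0791]
ee_rot: [3.103, 0.49, -0.0]
wrist_force: [0.4, 0.1, -4.8]
grip_width: 0.0595
t 29.4833 tcp [0.453  0.33   0.0791] yaw 18.0 tilt 0.02 w 0.0595 F [ 0.4  0.1 -4.8] q7 0.07
shift cm [-0.27 -0.67  4.86] turn [ 0.     0.    -0.004] rows 2.0 1.0
```

```bash
python3 -m handwheel '[[0.9,-0.25,-0.65,1,0,0,0],[0.9,-0.25,-0.65,3,0,0,0],[0.9,-0.25,-0.65,4,0,0,0],[0.9,-0.25,-0.65,4.5,0,0,0],[0.9,-0.25,-0.65,4.7,0,0,0],[0.9,-0.25,-0.65,4.8,0,0,0],[0.9,-0.25,-0.65,4.8,0,0,0],[0.9,-0.25,-0.65,4.8,0,0,0]]';python3 -m handwheel '[[0.9,0,0,0,0,0,0],[0.9,0,0,0,0,0,0]]';python3 g.py .4484 .3355 .0305 18.2
```

```text
clock: 30.15
tool_pos: [0.449, 0.336, 0.0317]
ee_rot: [-3.102, -0.491, -0.002]
wrist_force: [0.2, 0.2, -5.8]
grip_width: 0.0599
clock: 30.32
tool_pos: [0.4488, 0.336, 0.0316]
ee_rot: [-3.102, -0.491, -0.001]
wrist_force: [-0.1, -0.5, -5.1]
grip_width: 0.0595
t 30.3167 tcp [0.4488 0.336  0.0316] yaw 18.0 tilt 0.06 w 0.0595 F [-0.1 -0.5 -5.1] q7 0.11
shift cm [-0.05  0.04  0.11] turn [-0.001 -0.001 -0.004] rows 1.0 1.0
```

```bash
python3 -m handwheel '[[0.9,0,0,0.1,0,0,0],[0.9,0,0,0.15,0,0,0],[0.9,0,0,0.15,0,0,0],[0.9,0,0,0.15,0,0,0],[0.9,0,0,0.15,0,0,0]]';python3 g.py
```

```text
clock: 30.73
tool_pos: [0.4488, 0.3361, 0.0306]
ee_rot: [-3.102, -0.491, -0.001]
wrist_force: [-3.1, -1.6, 6.0]
grip_width: 0.06
t 30.7333 tcp [0.4488 0.3361 0.0306] yaw 18.0 tilt 0.07 w 0.06 F [-3.1 -1.6  6. ] q7 0.11
```

```bash
python3 -m handwheel '[[0,0,0,0,0,0,0],[0,0,0,0,0,0,0],[0,0,0,0,0,0,0],[0,0,0,-2,0,0,0],[0,0,0,-6,0,0,0],[0,0,0,-10,0,0,0],[0,0,0,-14,0,0,0],[0,0,3,-18,0,0,0]]';python3 -m handwheel '[[0,0,4,-2,0,0,0],[0,0,8,-4,0,0,0],[0,0,12,-6,0,0,0],[0,0,16,-6,0,0,0],[0,0,20,-6,0,0,0],[0,0,23,-6,0,0,0],[0,0,26,-6,0,0,0],[0,0,26,-6,0,0,0]]'
cat > fin.py <<'E'
from h import *
from blk import meas
ap=dict(square=(.4484,.3357,.028),round=(.664,.1804,.028),oblong=(.652,.0214,.028),hex=(.661,-.1866,.028),small=(.4505,-.332,.036))
for k,v in ap.items():
    for n in ["top","scene"]:
        print(k,end=" ")
        try: meas(n,v[:2],v[2],.065)
        except ValueError: print(n,"hidden")
E
python3 fin.py;python3 - <<'E'
from h import *
for n in ["top","scene"]:
    d=cam(n); cv2.imwrite(f"pics/c_{n}.png",d["img"][:,:,::-1])
E
```

```text
clock: 31.4
tool_pos: [0.4553, 0.3171, 0.2053]
ee_rot: [-3.098, -0.502, -0.003]
wrist_force: [1.1, 0.8, 0.6]
grip_width: 0.0867
clock: 32.07
tool_pos: [0.5379, 0.0568, 0.264]
ee_rot: [3.102, 0.473, 0.004]
wrist_force: [-0.4, -0.3, 0.1]
grip_width: 0.0872
square top n 572 z 0.0277 cen [0.4475 0.3357] rect [447.7 335.6] [59.8 60.9] 17.9 minw 18.0 flat60 55.9
square scene n 174 z 0.0279 cen [0.4653 0.3395] rect [465.5 339.3] [28.5 66.1] 17.7 minw 18.0 flat60 17.8
round top n 388 z 0.0279 cen [0.6614 0.1817] rect [662.1 182.3] [52.8 58.6] 65.4 minw 65.0 flat60 5.0
round scene n 439 z 0.0281 cen [0.6628 0.1789] rect [662.7 178.5] [60.1 60.5] 46.1 minw 19.0 flat60 18.3
oblong top n 311 z 0.0278 cen [0.6573 0.0204] rect [650.4  21.6] [74.9 33.4] 1.4 minw 91.0 flat60 23.2
oblong scene n 497 z 0.0281 cen [0.6525 0.0217] rect [651.8  21.7] [36.4 77.1] 89.0 minw 89.0 flat60 29.7
hex top n 212 z 0.0278 cen [ 0.66   -0.1872] rect [ 659.1 -187.2] [43.9 40.8] 15.0 minw 40.0 flat60 42.3
hex scene n 359 z 0.0281 cen [ 0.6613 -0.1869] rect [ 661.8 -187.3] [39.8 44.9] 47.8 minw 48.0 flat60 41.9
small top n 98 z 0.0359 cen [ 0.4484 -0.3318] rect [ 448.4 -332.4] [25.4 25.5] 0.5 minw 1.0 flat60 36.1
small scene n 152 z 0.036 cen [ 0.4508 -0.332 ] rect [ 450.6 -332.2] [28.1 26.9] 10.2 minw 59.0 flat60 1.1
```

View pics/c_scene.png

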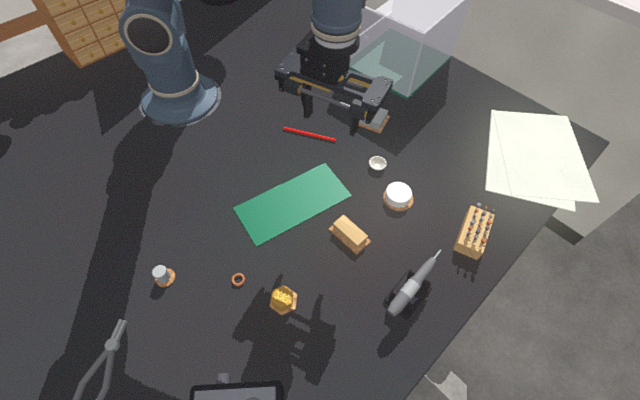

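View pics/c_top.png

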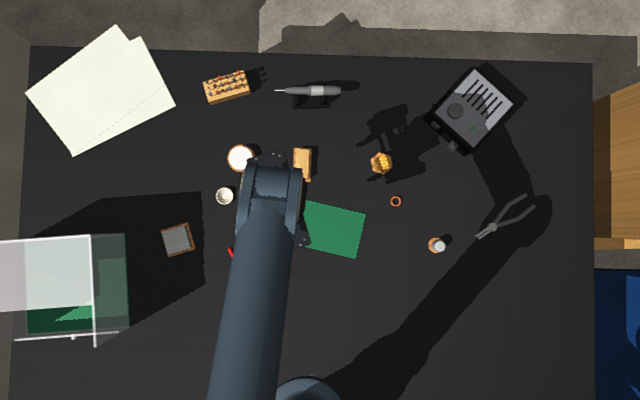

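The pictures show the mat empty and every piece on its own rest: square at (178,240), round (240,158), oblong (302,163), hexagon (381,162) and stake (436,245) in the top view.

```bash
python3 -m handwheel '[[0,0,0,0,0,0,0],[0,0,0,0,0,0,0],[0,0,0,0,0,0,0]]'; python3 -c "
from workcell import robot
print(robot.hand_in())"
```

```text
clock: 32.92
tool_pos: [0.5365, 0.0648, 0.2629]
ee_rot: [-3.103, -0.491, -0.0]
wrist_force: [0.2, 0.7, -0.1]
grip_width: 0.0869
the job is handed in; nothing more can be done
None
```

I took both stacks apart and set all five pieces on their own rests, in the order stake, wood, brass, nylon, steel. The job was handed in at about 33 s with the gripper open and about 0.26 m up, clear of everything.

**Position:** In the last camera check each piece was within about 3 mm of its rest's centre. The limit is 10 mm.

**Height:** The tops were at 28 mm for the blocks and 36 mm for the stake, so each piece sits flat on its rest.

**Orientation:** The square and oblong pieces match their rests to about 1°. The brass hexagon matches to about 2°.

**Disagreements:** The two cameras disagree by about 1–3 mm in places, mostly in x. The arm partly hid the steel block in the scene camera. It also hid part of the nylon and wood in the top camera. I therefore relied on the other camera's clear view for those three and ignored the cut-off readings.

No check failed. I did not measure the pieces' speeds separately, but readings taken seconds apart agreed for the pieces I measured twice (stake, brass and wood).

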